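# Raise the fume booth sash to its working-height marker

### The job

Open the welding fume booth to its working height: put the fingertips under the lip along the foot of the amber sash and push it up at an easy pace until the yellow index on the sash stands level with the red marker on the side rail, then take the hand away so that the counterweighted sash stays there. Do not pinch the lip between the fingers, and leave the marker, the things standing in the booth and the magnet on the bench as they are.

Things in the scene. Friction and masses are not known exactly. Their poses are not given: they have to be found in the camera images.
- booth: Bench-top welding fume booth, blue base 380 x 620 x 80 mm with a grille on top, 575 mm high, open behind. Origin: on the bench under its middle; x front to rear, y to its left, z up. Its front leans back 35 degrees from upright (top farther from the robot): two side rails 40 mm wide at y = +-270 mm carry the sash. Front edge of the base: x = -235 mm. Sill below the sash: 80 mm above the bench.
- sash (a joint): Travel of the amber sash up its leaning rails, m: 0 on its low stop (its lower edge then 155 mm above the bench), 0.225 at the top stop. Sash 488 mm wide, 240 mm tall, aluminium frame 16 mm thick. Counterweights in the rear channels balance it: it stays where it is left. The guides rub: pushing it up takes about 3 to 9 N along the rails.
- lip_grip: Black rubber underside of the sash's lip: a ledge 400 mm long (y), 40 mm deep, 6 mm thick, at the foot of the sash, rising outward to the robot at 45 degrees. Origin: middle of its lower face. x lies along its depth, into the booth and 45 degrees down: -20 mm the free edge, +20 mm the root at the sash; y left along the lip; z square to it, upward. Free space beneath. Moves with the sash.
- lip_flange: Yellow metal top of the same lip, 34 mm deep, 3 mm thick, on the rubber and set back 6 mm from its free edge. Same origin and axes as lip_grip. Pressing it and lip_grip at once is pinching.
- sash_index (a point): Tip of the small yellow index tab (10 mm tall) at the left foot of the sash, in front of the left side rail. z points along the rails up the slope (the direction in which the sash slides), x square to the sash into the booth, y to the left.
- marker_point (a point): Tip of the red working-height marker, a block 24 mm tall clamped on the left side rail. Same axes as sash_index. The two points coincide when the sash is exactly at the marked height, so their distance along z is the travel still to go. The marker is to stay where it is.
- weldment: Bystander in the booth: steel plate 90 x 90 x 8 mm with a tube stub, diameter 42 mm, welded on, 58 mm tall in all, loose on the grille behind the sash. Origin: centre of its underside.
- tube_offcut: Bystander: steel tube, 48 mm outside diameter, 90 mm tall, standing loose on the grille in the booth, behind the sash. Origin: centre of its underside.
- electrode_jar: Bystander: blue closed jar with a black cap, 54 mm diameter, 85 mm tall, standing loose on the grille in the booth, behind the sash. Origin: centre of its underside.
- clamp_magnet: Bystander: red welding magnet, a flat block 75 x 75 x 18 mm lying loose on the bench before the booth, near its left front corner. Origin: centre of its underside.

How it is judged:
On the way:
1. the fingers push on the rubber underside of the lip with the sash already 30 mm up from where it was (contact force between the fingers and lip_grip above 0.5 N and distance of sash_index from where it was at the start of the episode above 0.03 m), for 0.1 s.
At the end, for the whole second after the job is handed in: The sash stands still by itself with its yellow index within 10 mm of the red marker along the rails; the marker has not been shifted (6 mm), and the weldment, tube, jar and magnet are where they stood (20 mm), tube and jar upright (z of sash_index in the frame of marker_point between -0.01 and 0.01 m and velocity of joint sash between -0.01 and 0.01 m/s and distance of marker_point from where it was at the start of the episode below 0.006 m and distance of each of weldment, tube_offcut, electrode_jar, clamp_magnet from where it was at the start of the episode below 0.02 m and angle between each of tube_offcut, electrode_jar's own z axis and vertical below 0.2 rad); the robot touches nothing.
It fails at once if the lip is pinched: the fingers press its top and its underside at once (contact force between the fingers and lip_grip above 2 N and contact force between the fingers and lip_flange above 2 N).
It fails at once if the sash is flung up or let slam (faster than 0.4 m/s) (velocity of joint sash above 0.4 m/s or velocity of joint sash below -0.4 m/s).
It fails at once if the marker is pushed along its rail (distance of marker_point from where it was at the start of the episode above 0.006 m).
It fails at once if a bystander is lifted, carried, shoved or knocked over (distance of any of weldment, tube_offcut, electrode_jar, clamp_magnet from where it was at the start of the episode above 0.02 m or angle between any of tube_offcut, electrode_jar's own z axis and vertical above 0.5 rad).
It also fails if it takes over 38 s, if anything falls off the work surface, if the arm or the gripper's body presses on something with over 40 N, if the wrist force passes 120 N, or if a joint passes its speed limit or range.

### The arm

A 7-joint arm with a two-finger parallel gripper is mounted at the origin on the work surface. World frame = base frame: x ahead of the robot, y to its left, z up, the work surface at z = 0. Lengths are in m, angles in rad, forces in N, time in s.
With the tool pointing down it reaches from about 0.4 to 0.925 m from the base axis. Payload 4.1 kg.
Tool frame: the origin (TCP) lies at the very end of the fingers, on their centre line; the grasp point (between the pads) lies behind it (arm.tcp_to_grasp is the z of the grasp point in the tool frame, in m); z points along the fingers, y is the line along which they close (so a half turn about z gives the same grasp; the last joint's range is limited). The gripper opens to 85 mm and grips with 20 to 120 N. Pads are 22 mm wide; open, the fingers measure 114 mm over their backs; the gripper's body (76 mm by 85 mm) begins 54 mm behind the grasp point. The pads swing forward as they close: fully open they stand 13 mm farther back than shut.
Start: joints at [-1.406, 0.398, 0.045, 1.537, -0.019, 1.207, -0.051], TCP at [0.169, 0.628, 0.231] pointing down, gripper open.
Joint ranges: [-2.82, 2.82], [-0.49, 2.23], [-1.37, 1.46], [0, 2.46], [-1.36, 4.5], [0.23, 2], [-2.94, 2.94]. Speed limits (rad/s): [2.57, 2.57, 3.14, 3.14, 3.14, 3.14, 3.14].

### API

Orientations are given as a unit quaternion [x, y, z, w].
In Python, from bench import arm, read_camera, state gives the robot as it stands (arm), with the cameras as plain functions and the readings as plain functions.
- The arm moves only by the tool nudge_tcp, called as name(argument=value, ...), one argument or row to a line, values as JSON. Schema: {"type":"object","properties":{"steps":{"type":"array","items":{"type":"array","items":{"type":"array","items":{"type":"number"},"minItems":5,"maxItems":5},"minItems":1,"maxItems":8},"minItems":1,"maxItems":1},"squeeze":{"type":"number"},"only":{"type":"string"},"quiet":{"type":"boolean"},"lines":{"type":"string"}},"required":["steps"],"additionalProperties":false}. steps is a list that holds a single list of rows (three levels of brackets), with 1 to 8 rows, each of 5 numbers: dx, dy, dz in shares of the most that a row can go, 1 being 62.5 mm, then a turn about the tool's z in shares of 90 degrees (1.0 is 90 degrees), then the opening from 0.0 (shut) to 1.0 (fully open); each row shifts and turns the commanded pose from where the row before left it, along the tool's axes as they then stand; what a row does not reach is not made up. A row lasts 1/8 s, in which the tool goes at most 0.0625 m and 0.188 rad, less where a joint would pass 70% of its speed; a pose out of reach is approached as far as the arm can. The fingers move at their own pace and stop on an object; squeeze is the grip in N (left out, the last holds). Time passes only in rows, so rows that do not move let the fingers close. The tool returns the time, the measured TCP pose, the force, the opening and the grip force at its end. only (a regular expression) keeps the lines of the reply that match it, lines (a string "A,B") keeps lines A to B, and quiet returns only ok. Input that does not fit is refused with a message, and nothing moves.
- state(): the state, without advancing time (a new reading comes with each control period).
- read_camera(name): name is "scene" or "top" or "wrist"; returns a dict with "pixels" (420x560x3 uint8, red, green, blue), "fx", "fy", "cx", "cy" (pixels), "distortion" ([k1, k2, p1, p2, k3] as OpenCV has them; the pictures are not rectified), "R" (3x3) and "t" (3): a world point X has camera coordinates R X + t. Camera axes: x right, y down, z forward; pixel columns grow to the right and rows downward; lengths in m; the calibration is good to about 2 mm. A picture is of the moment at which its call begins. There is no depth.
- arm.close_job(): hands the job in; it is judged then, once.
The state is a dict: "clock": time; "qpos": joint angles; "qd": joint speeds; "tau": joint torques, N m; "tcp_pos": TCP position; "tool_rot": TCP orientation; "force": force on the tool from outside, world axes, zero at the start; "moment": the same for the moment, N m; "grip_width": opening from 0.0 (shut) to 1.0 (fully open); "gripper_force": force on a finger pad.
Only numpy, scipy, OpenCV 4.12 (cv2) and the standard library are available. Lean on these libraries where they do the work, as an engineer would, in place of code of your own. Each camera call takes 0.05 s, during which the arm holds its last target. There are 200 camera calls.

## Working session

There is one attempt and no reset: what is moved stays moved. The work goes in short steps, Python scripts to look and compute and a tool call to move; the robot and the scene stay as the last step left them, time stands still between calls to the robot, and variables do not carry over. Pictures are saved under pics/ and viewed, at most 10 in all, crops included, and the job is handed in when it is done.

```bash
ls; mkdir -p pics
```

Run:
```python
from bench import arm, read_camera, state
import cv2
for n in ("scene","top"):
    c=read_camera(n); cv2.imwrite(f"pics/{n}0.png",c["pixels"][:,:,::-1])
    print(n,c["fx"],c["fy"],c["cx"],c["cy"],c["distortion"],c["R"],c["t"])
s=state(); print(s["clock"],s["tcp_pos"],s["tool_rot"],arm.tcp_to_grasp)
```

```text
bench.py
pics
scene 390.955793549685 390.955793549685 270.72925100863216 201.757806800362 [-0.08759027  0.          0.          0.          0.        ] [[-0.74131964 -0.67114934  0.00193838]
 [-0.63245388  0.69760612 -0.33667165]
 [ 0.22460473 -0.25080724 -0.94162012]] [0.44179551 0.34691787 0.71631223]
top 427.06221298966244 427.06221298966244 278.66729166003995 208.94276968406047 [-0.03716672  0.          0.          0.          0.        ] [[ 0.00328164 -0.99991062  0.0129612 ]
 [-0.9896681  -0.00510536 -0.14328637]
 [ 0.14333973 -0.01235707 -0.98959639]] [0.05809449 0.56017271 0.81771245]
0.1 [0.16934109 0.6269788  0.23039079] [ 1.31459956e-01  9.91321117e-01 -8.50376769e-04 -3.03073593e-05] -0.0187
```

View pics/scene0.png

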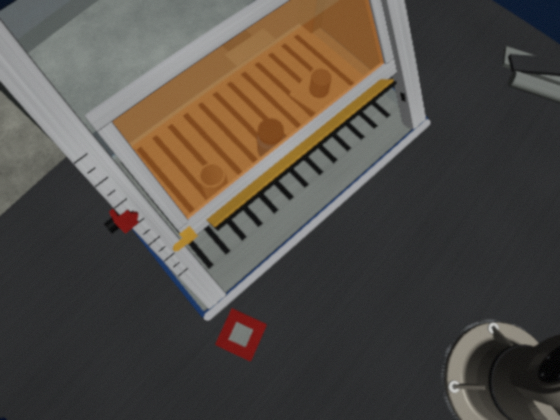

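View pics/top0.png

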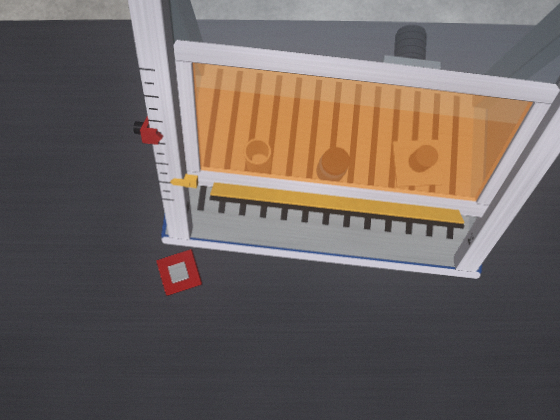

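The pictures show the sash low. In the scene view the sill corners are at (208,317) and (429,123), the index at about (185,240) and the marker at (124,220). In the top view the sill corners are at (163,240) and (479,274), the index at (185,182) and the marker at (152,131). I'll enlarge both views around the index and marker.

Run:
```python
import cv2,numpy as np
a=cv2.imread("pics/scene0.png")[190:330,95:245]; b=cv2.imread("pics/top0.png")[110:250,125:275]
f=lambda i:cv2.resize(i,None,fx=2.66,fy=4,interpolation=cv2.INTER_CUBIC)
f=lambda i:cv2.resize(i,None,fx=4,fy=4,interpolation=cv2.INTER_CUBIC)
a=f(a);b=f(b)
cv2.imwrite("pics/ca.png",a);cv2.imwrite("pics/cb.png",b)
```

```text
(no output)
```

View pics/ca.png

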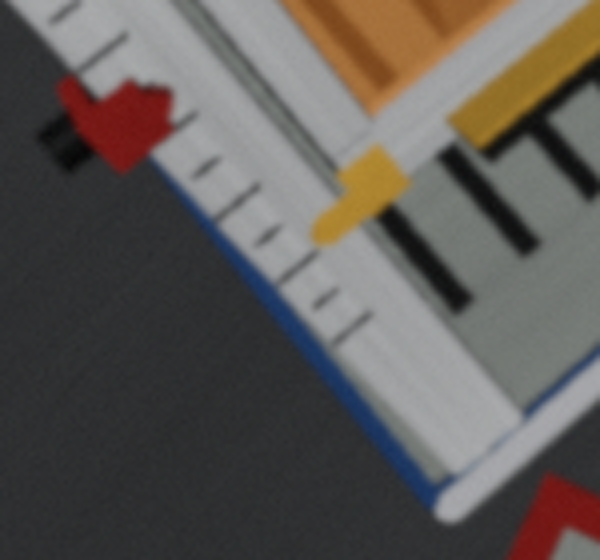

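View pics/cb.png

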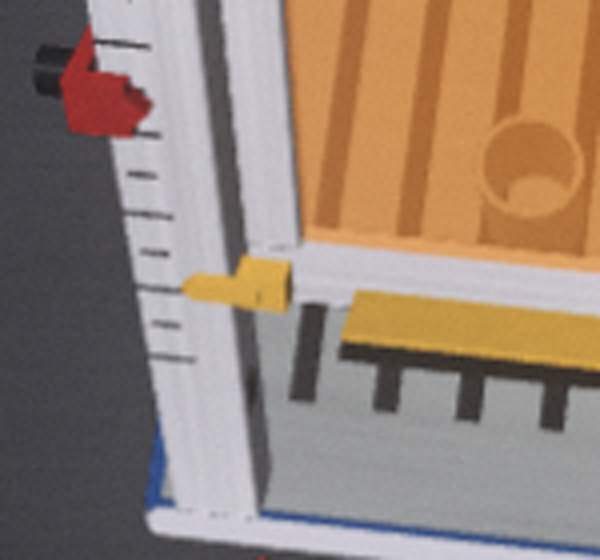

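Crops, in full-image pixels: the index tip is at (174.2,249.5) in scene and (170.5,181.7) in top. The marker tip is at (138,214.5) in scene and (163,136) in top. Next I triangulate these.

Create h.py:
```python
from bench import arm, read_camera, state
import cv2,numpy as np,json
def tri(cams,uvs):
    P=[];x=[]
    for c,uv in zip(cams,uvs):
        K=np.array([[c["fx"],0,c["cx"]],[0,c["fy"],c["cy"]],[0,0,1]])
        x.append(cv2.undistortPoints(np.array([[uv]],float),K,np.array(c["distortion"])).reshape(2))
        P.append(np.hstack([np.array(c["R"]),np.array(c["t"]).reshape(3,1)]))
    X=cv2.triangulatePoints(P[0],P[1],x[0],x[1]).ravel();X=X[:3]/X[3]
    return X,[np.round(proj(c,X)-u,1) for c,u in zip(cams,uvs)]
def proj(c,X):
    K=np.array([[c["fx"],0,c["cx"]],[0,c["fy"],c["cy"]],[0,0,1]])
    return cv2.projectPoints(np.array([X],float),cv2.Rodrigues(np.array(c["R"]))[0],np.array(c["t"],float),K,np.array(c["distortion"]))[0].reshape(2)
```

Run:
```python
from h import *
C=[read_camera("scene"),read_camera("top")]
R={}
for n,a,b in [("sillL",(208,317),(163,240)),("sillR",(429,123),(479,274)),("idx",(174.2,249.5),(170.5,181.7)),("mark",(138,214.5),(163,136)),("flL",(216.2,228),(210.5,195.8)),("flR",(395,86),(462,221)),("magnet",(241,334),(179,272)),
 ("tube",(212,175),(258,151)),("jar",(270,128),(335,160))]:
    X,e=tri(C,[a,b]);R[n]=X;print(n,X.round(4),e)
d=R["sillR"]-R["sillL"];print(np.linalg.norm(d))
d=R["flR"]-R["flL"];print(np.linalg.norm(d))
y=-d*[1,1,0];y/=np.linalg.norm(y);f=np.array([y[1],-y[0],0])
up=f*np.sin(np.radians(35))+[0,0,np.cos(np.radians(35))]
print("y",y,"fwd",f,"up",up); m=R["mark"]-R["idx"];print("travel",m@up,m@y,m@(np.cross(y,up)))
print("yaw",np.degrees(np.arctan2(f[1],f[0])))
```

```text
sillL [0.493  0.2791 0.0815] [array([-0.3, -0.1]), array([0.1, 0.3])]
sillR [ 0.4291 -0.3347  0.0508] [array([-0.7, -0.4]), array([0.2, 0.9])]
idx [0.5767 0.235  0.2228] [array([0.3, 0.1]), array([-0.1, -0.3])]
mark [0.6342 0.2357 0.2751] [array([-0.4, -0.1]), array([0.2, 0.3])]
flL [0.553  0.1699 0.227 ] [array([-0.1, -0. ]), array([0. , 0.1])]
flR [ 0.5129 -0.2374  0.2055] [array([-2.3, -1.2]), array([0.7, 2.9])]
magnet [0.434  0.2631 0.0082] [array([0.2, 0.1]), array([-0.1, -0.2])]
tube [0.6452 0.0988 0.1619] [array([0.3, 0.1]), array([-0.1, -0.3])]
jar [ 0.6276 -0.0343  0.1739] [array([0.7, 0.2]), array([-0.3, -0.7])]
0.6178602758930319
0.4098414572711205
y [0.09795455 0.99519089 0.        ] fwd [ 0.99519089 -0.09795455  0.        ] up [ 0.57081804 -0.05618442  0.81915204]
travel 0.07563350199730268 0.006325082996166648 0.01679132318102421
yaw -5.6213963069724
```

Units first: shifts go in shares of 62.5 mm and turns go in shares of 90 degrees. So -0.042 m is -0.672, -0.04 m is -0.64, -0.163 rad / 1.5708 = -0.1038.

nudge_tcp(
  steps=[
    [[0,0,0,-0.1038,0],[-0.64,-0.672,0,0,0],[-0.64,-0.672,0,0,0],[-0.64,-0.672,0,0,0],[-0.64,-0.672,0,0,0],[-0.64,-0.672,0,0,0],[-0.64,-0.672,0,0,0],[-0.64,-0.672,0,0,0]],
  ],
  squeeze=20,
)

```text
clock: 1.2
tcp_pos: [0.4194, 0.3053, 0.2314]
tool_rot: [0.05, 0.999, 0.0, 0.0]
force: [1.3, 0.6, -0.6]
grip_width: 0.002
gripper_force: 0.0
```

Run:
```python
from h import *
C=[read_camera("scene"),read_camera("top")]
i=np.array([.5767,.235,.2228]);up=np.array([.5708,-.0562,.8192])
for s in (.06,.07,.08,.09,.1): print(s,[proj(c,i+s*up).round(1) for c in C])
```

```text
0.06 [array([151.4, 223.7]), array([165.8, 152.1])]
0.07 [array([147.3, 219. ]), array([164.9, 146.8])]
0.08 [array([143. , 214.3]), array([164.1, 141.4])]
0.09 [array([138.7, 209.4]), array([163.2, 135.8])]
0.1 [array([134.3, 204.4]), array([162.3, 130.2])]
```

Scaled: -0.046 m is -0.736, -0.012 m is -0.192.

nudge_tcp(
  steps=[
    [[-0.192,-0.736,0.064,0,0],[-0.192,-0.736,0.064,0,0],[-0.192,-0.736,0.064,0,0],[-0.192,-0.736,0.064,0,0],[-0.192,-0.736,0.064,0,0],[-0.192,-0.736,0.064,0,0],[-0.192,-0.736,0.032,0,0],[0,0,0,0,0]],
  ],
)

```text
clock: 2.3
tcp_pos: [0.4696, -0.0257, 0.2053]
tool_rot: [0.054, 0.999, -0.001, 0.0]
force: [-0.3, 0.3, 0.5]
grip_width: 0.001
gripper_force: 0.0
```

Run:
```python
from h import *
C=[read_camera("scene"),read_camera("wrist")]
for n,c in zip("sw",C): cv2.imwrite(f"pics/{n}1.png",c["pixels"][:,:,::-1])
a=np.hstack([cv2.resize(c["pixels"][:,:,::-1],(400,300)) for c in C]);cv2.imwrite("pics/pre.png",a)
print(state()["tcp_pos"],state()["force"])
```

```text
[ 0.46959413 -0.02152371  0.20519806] [ 0.07685977  0.60507788 -0.7515387 ]
```

View pics/pre.png

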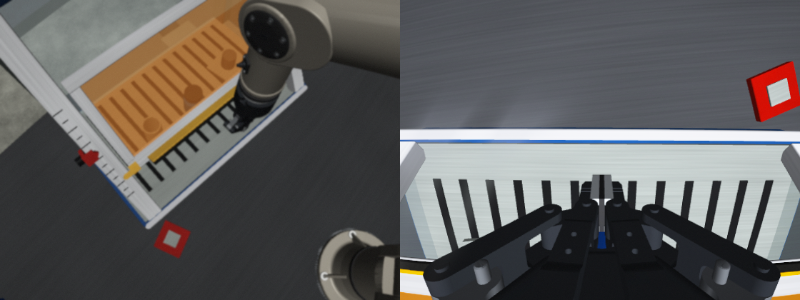

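The fingers are shut, pointing down in front of the lip near its middle. The magnet and marker are clear of them. Now I advance to contact.

Scaled: -0.009 m is -0.144, -0.005 m is -0.08.

nudge_tcp(
  steps=[
    [[-0.144,0,0,0,0],[-0.144,0,0,0,0],[-0.144,0,0,0,0],[-0.08,0,0,0,0],[-0.048,0,0,0,0],[-0.048,0,0,0,0],[-0.032,0,0,0,0],[0,0,0,0,0]],
  ],
)

```text
clock: 3.4
tcp_pos: [0.5095, -0.026, 0.2053]
tool_rot: [0.05, 0.999, 0.0, 0.0]
force: [-1.1, -0.5, -1.4]
grip_width: -0.001
gripper_force: 0.0
```

Scaled: -0.002 m is -0.032.

nudge_tcp(
  steps=[
    [[-0.032,0,0,0,0],[-0.032,0,0,0,0],[0,0,0,0,0]],
  ],
)

```text
clock: 3.78
tcp_pos: [0.5131, -0.0263, 0.2052]
tool_rot: [0.05, 0.999, 0.0, -0.0]
force: [-1.7, -0.0, 0.9]
grip_width: -0.004
gripper_force: 0.7
```

nudge_tcp(
  steps=[
    [[-0.032,0,0,0,0],[-0.032,0,0,0,0],[0,0,0,0,0]],
  ],
)

```text
clock: 4.15
tcp_pos: [0.5135, -0.0263, 0.2049]
tool_rot: [0.05, 0.999, 0.001, -0.005]
force: [-10.6, 1.3, 9.2]
grip_width: 0.001
gripper_force: 5.8
```

nudge_tcp(
  steps=[
    [[-0.032,0,0,0,0],[-0.032,0,0,0,0],[0,0,0,0,0]],
  ],
)

```text
clock: 4.53
tcp_pos: [0.5135, -0.0263, 0.2046]
tool_rot: [0.05, 0.999, 0.001, -0.009]
force: [-20.4, 2.1, 15.9]
grip_width: -0.001
gripper_force: 10.9
```

Contact is made: the fingertip bears on the rubber edge and static friction is holding the sash. I'll back off slightly and then push along the slope.

Scaled: -0.003 m is -0.048, -0.002 m is -0.032.

nudge_tcp(
  steps=[
    [[0.032,0,-0.032,0,0],[0,0,-0.048,0,0],[-0.016,0,-0.048,0,0],[-0.032,0,-0.048,0,0],[-0.032,0,-0.048,0,0]],
  ],
)

```text
clock: 5.15
tcp_pos: [0.5222, -0.0273, 0.2182]
tool_rot: [0.05, 0.999, 0.0, -0.003]
force: [-5.9, 0.8, -2.3]
grip_width: 0.004
gripper_force: 2.9
```

Scaled: -0.0057 m is -0.0912, -0.004 m is -0.064.

nudge_tcp(
  steps=[
    [[-0.064,0,-0.0912,0,0],[-0.064,0,-0.0912,0,0],[-0.064,0,-0.0912,0,0],[-0.064,0,-0.0912,0,0],[-0.064,0,-0.0912,0,0],[-0.016,0,-0.0224,0,0]],
  ],
)

```text
clock: 5.9
tcp_pos: [0.5434, -0.0296, 0.2486]
tool_rot: [0.05, 0.999, -0.0, -0.003]
force: [-6.4, 1.3, -2.3]
grip_width: 0.008
gripper_force: 3.3
```

Run:
```python
from h import *
r=[(60,200,110,250),(90,100,240,240)]
o=[]
for n,(x,y,X,Y) in zip(("scene","top"),((95,170,195,270),(125,100,225,200))):
    c=read_camera(n)["pixels"][:,:,::-1]; cv2.imwrite(f"pics/{n}2.png",c); o.append(cv2.resize(c[y:Y,x:X],(400,400),interpolation=cv2.INTER_CUBIC))
cv2.imwrite("pics/mid.png",np.hstack(o)); print(state()["tcp_pos"],state()["force"])
```

```text
[ 0.54351893 -0.02963586  0.24857745] [-7.53665813  0.84215296 -1.05284724]
```

View pics/mid.png

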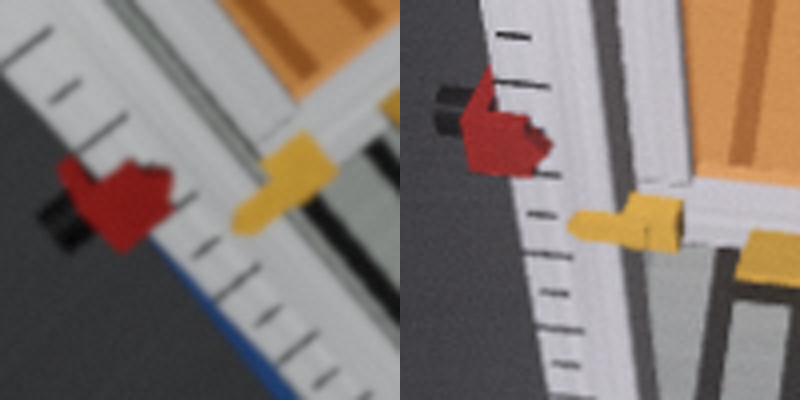

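The index tip is now at top (167.5,156) and scene (153.7,227), so travel is about 52 mm, which matches the TCP motion. The marker looks about 30–37 mm further up. I'll push another 28 mm and look closely.

Scaled: -0.0057 m is -0.0912, -0.0043 m is -0.0688.

nudge_tcp(
  steps=[
    [[-0.064,0,-0.0912,0,0],[-0.064,0,-0.0912,0,0],[-0.064,0,-0.0912,0,0],[-0.048,0,-0.0688,0,0],[-0.016,0,-0.0224,0,0]],
  ],
)

```text
clock: 6.62
tcp_pos: [0.5591, -0.0314, 0.2712]
tool_rot: [0.051, 0.999, -0.0, -0.003]
force: [-7.7, 0.3, -1.6]
grip_width: 0.002
gripper_force: 3.6
```

Run:
```python
from h import *
o=[]
for n,(x,y) in zip(("scene","top"),((110,190),(130,112))):
    c=read_camera(n)["pixels"][:,:,::-1]; cv2.imwrite(f"pics/{n}3.png",c); o.append(cv2.resize(c[y:y+50,x:x+50],(400,400),interpolation=cv2.INTER_CUBIC))
cv2.imwrite("pics/near.png",np.hstack(o)); print(state()["tcp_pos"],state()["force"])
```

```text
[ 0.55922747 -0.03134806  0.2713179 ] [-6.51989185  0.97016554  0.31577488]
```

View pics/near.png

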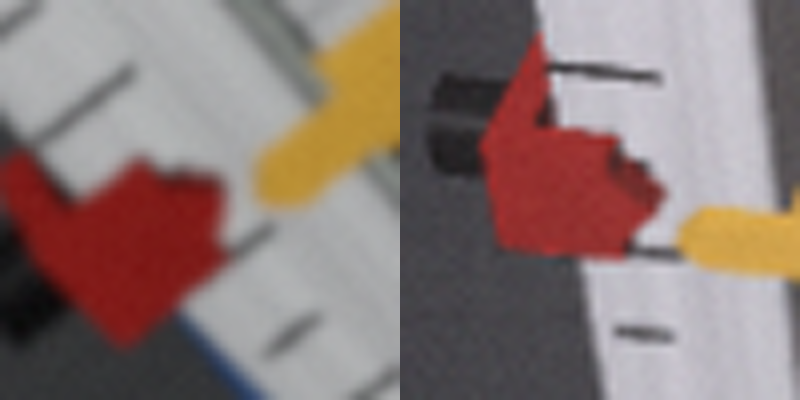

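Close up, the scene crop shows the marker tip at (226,177) and the index tip at (258,190). In the top crop they are at (665,195) and (680,238). The index is still some 6–9 mm low.

Run:
```python
from h import *
C=[read_camera("scene"),read_camera("top")]
f=np.array([.995,-.1,0]);s,c=np.sin(np.radians(35)),np.cos(np.radians(35))
up=f*s+[0,0,c];n=f*c-[0,0,s];y=np.array([.1,.995,0])
g=lambda a,b:tri(C,[(110+(a[0]+.5)/8-.5,190+(a[1]+.5)/8-.5),(130+(b[0]-400+.5)/8-.5,112+(b[1]+.5)/8-.5)])
I,e=g((256,192),(679,238));print(I,e)
for nm,a,b in (("tip",(226,177),(665,195)),("lowcorner",(225,255),(628,258)),("upcorner",(140,158),(618,133))):
    M,e=g(a,b);d=M-I;print(nm,M,e,"up,y,n mm",np.round(1000*np.array([d@up,d@y,d@n]),1))
```

```text
[0.62359592 0.23068937 0.28816529] [array([0.8, 0.3]), array([-0.4, -0.7])]
tip [0.63057159 0.23292961 0.28827403] [array([-0., -0.]), array([0., 0.])] up,y,n mm [3.9 2.9 5.4]
lowcorner [0.62197552 0.2417678  0.28160891] [array([1. , 0.3]), array([-0.5, -0.8])] up,y,n mm [-6.9 10.9  1.5]
upcorner [0.64051076 0.24048795 0.29475436] [array([0.3, 0.1]), array([-0.2, -0.3])] up,y,n mm [14.5 11.4  9.2]
```

Triangulation gives about 4 mm left and the two single views give 6 and 9 mm. I'll push 5 mm more, withdraw outward and check.

Scaled: 0.03 m is 0.48, 0.025 m is 0.4.

nudge_tcp(
  steps=[
    [[-0.024,0,-0.032,0,0],[-0.0224,0,-0.032,0,0],[0,0,0,0,0],[0.064,0,0,0,0],[0.24,0,0,0,0],[0.4,0,0,0,0],[0.48,0,0,0,0],[0.48,0,0,0,0]],
  ],
)

```text
clock: 7.82
tcp_pos: [0.4599, -0.0209, 0.2765]
tool_rot: [0.05, 0.999, 0.0, 0.001]
force: [-0.5, 0.0, -0.2]
grip_width: 0.001
gripper_force: 0.0
```

Run:
```python
from h import *
o=[]
for n,(x,y) in zip(("scene","top"),((110,190),(130,112))):
    c=read_camera(n)["pixels"][:,:,::-1]; cv2.imwrite(f"pics/{n}4.png",c); o.append(cv2.resize(c[y:y+50,x:x+50],(400,400),interpolation=cv2.INTER_CUBIC))
cv2.imwrite("pics/fin.png",np.hstack(o)); print(state()["tcp_pos"],state()["force"])
```

```text
[ 0.45830411 -0.02088135  0.27643735] [0.5291306  0.33784391 0.24739331]
```

View pics/fin.png

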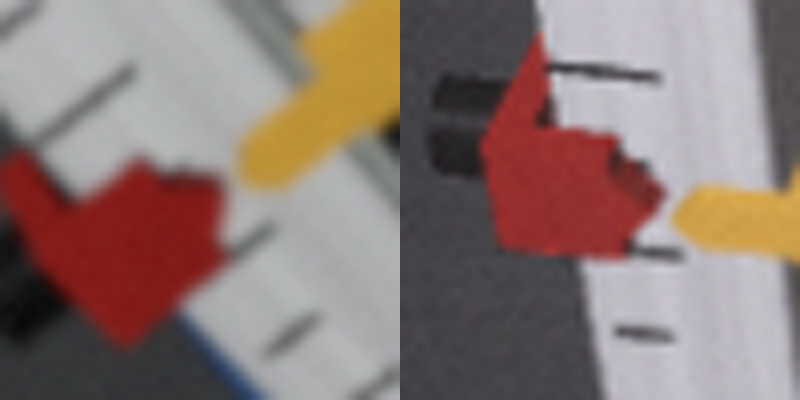

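The hand is clear and the sash stays put. The index is about 0.5 mm low in the scene view and 4.6 mm low in the top view, inside the 10 mm band, and the marker has not moved. Handing in.

```bash
python3 -c "
from bench import arm, read_camera, state
print(arm.close_job())"
```

```text
the job is handed in; nothing more can be done
None
```

I pushed the sash up about 85 mm and it stays there by itself, with the index about 0–5 mm below the marker by my camera measurements; the hand is clear and the job is handed in, though no verdict was printed.

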